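# Return-swing check of a self-centring stool swivel

### The job

Check the self-centring stool swivel on the bench stand: take its upright peg, draw the carrier about 0.9 rad (50 degrees) out to either side and let go, then follow the peg through its free swing for a good 7 seconds with the open fingers around it, within 3 cm of the peg's axis and without touching. Then close on the peg while it is still swinging to stop it, bring the carrier back to its home direction and leave it there at rest, never flinging it or letting it reach its end stops, and leave the other things on the bench where they are.

Things in the scene. Friction and masses are not known exactly. Their poses are not given: they have to be found in the camera images.
- stand: Bench stand, fixed: grey base plate 220 x 220 x 12 mm with a steel column in its middle. A 30 mm wide tongue on one side of the plate, reaching 195 mm from the column axis, marks the home direction = the stand's own -x axis, roughly towards the robot. Origin: on the column axis at the plate's underside. The carrier turns on the column.
- carrier (a joint): Angle (rad) of the carrier about the vertical column axis: 0 at home (peg above the tongue), positive counter-clockwise from above, end stops at -1.35 and 1.35. Starts at rest at 0. A spring pulls it home, 0.13 N m per rad; inertia 0.084 kg m2 nominal (true 0.75 to 1.3 times that), so a period of about 5 s; damping 0.005 N m s per rad, dry friction 0.004 N m.
- hub (a point): Point on the column axis at the carrier's underside, 82 mm above the table. The carrier is a cross of flat dark steel bars 50 mm wide, 10 mm thick (top 92 mm above the table): one long arm with the peg and, square to it, two side arms, each with a steel weight disc of diameter 90 mm, 40 mm high, 130 mm from the axis (with its screw head 144 mm above the table). Axes as peg_grip.
- peg_grip (a point): Point on the axis of the upright black round peg (diameter 30 mm, 55 mm tall) near the end of the carrier's long arm, 140 mm from the column axis. The point is 127 mm above the table, 35 mm above the arm's top face, 20 mm below the peg's top. z is up; -x points outward along the long arm and turns with it.
- caster: loose twin-wheel chair caster lying on its side, wheels 50 mm across, 40 mm high; not part of the job
- wrench: loose steel wrench lying flat; not part of the job
- screwdriver: loose screwdriver lying flat; not part of the job
- armpad: loose black armrest pad lying flat, 240 x 85 x 33 mm; not part of the job
- partsbin: loose grey open parts bin, 160 x 100 x 75 mm; not part of the job
- lubecan: loose upright can, diameter 56 mm, 150 mm high; not part of the job

How it is judged:
On the way, in this order (a step that is already met when the one before it is completed fails the run):
1. the peg is held by the fingers with the carrier drawn at least 0.7 rad away from home (contact force between the fingers and stand above 0.3 N and (value of joint carrier above 0.7 rad or value of joint carrier below -0.7 rad)), for 0.1 s.
2. 6 s on end: untouched, swinging (over 0.22 rad from home or over 0.25 rad/s), TCP within 30 mm sideways of the peg axis and 35 mm in height of peg_grip (horizontal distance between the grasp point and peg_grip below 0.03 m and z of the grasp point in the frame of peg_grip between -0.035 and 0.035 m and contact force between each of the fingers, the arm and stand below 0.1 N and (value of joint carrier above 0.22 rad or value of joint carrier below -0.22 rad or velocity of joint carrier above 0.25 rad/s or velocity of joint carrier below -0.25 rad/s)), for 6 s.
3. the still swinging carrier is touched by the fingers (contact force between the fingers and stand above 0.3 N and (value of joint carrier above 0.15 rad or value of joint carrier below -0.15 rad or velocity of joint carrier above 0.15 rad/s or velocity of joint carrier below -0.15 rad/s)), for 0.05 s.
4. the fingers hold the peg still, near home (contact force between the fingers and stand above 0.3 N and horizontal distance between the grasp point and peg_grip below 0.03 m and value of joint carrier between -0.15 and 0.15 rad and velocity of joint carrier between -0.1 and 0.1 rad/s), for 0.3 s.
At the end, for the whole second after the job is handed in: the carrier rests let go within 0.1 rad of home, turning slower than 0.1 rad/s (value of joint carrier between -0.1 and 0.1 rad and velocity of joint carrier between -0.1 and 0.1 rad/s and contact force between the fingers and stand below 0.05 N); the robot touches nothing.
It fails at once if the carrier goes beyond 1.25 rad, into its end stops (value of joint carrier above 1.25 rad or value of joint carrier below -1.25 rad).
It fails at once if the carrier is flung faster than 2 rad/s (velocity of joint carrier above 2 rad/s or velocity of joint carrier below -2 rad/s).
It fails at once if a bystander is moved more than 40 mm (distance of any of caster, wrench, screwdriver, armpad, partsbin, lubecan from where it was at the start of the episode above 0.04 m).
It also fails if it takes over 62 s, if anything falls off the work surface, if the arm or the gripper's body presses on something with over 40 N, if the wrist force passes 120 N, or if a joint passes its speed limit or range.

### The arm

A 6-joint arm with a two-finger parallel gripper is mounted at the origin on the work surface. World frame = base frame: x ahead of the robot, y to its left, z up, the work surface at z = 0. Lengths are in m, angles in rad, forces in N, time in s.
With the tool pointing down it reaches from about 0.275 to 1 m from the base axis. Payload 8.4 kg.
Tool frame: the origin (TCP) lies between the finger pads, 19 mm behind the fingertips; this is the grasp point; z points along the fingers, y is the line along which they close (so a half turn about z gives the same grasp; the last joint's range is limited). The gripper opens to 85 mm and grips with 20 to 120 N. Pads are 22 mm wide; open, the fingers measure 114 mm over their backs; the gripper's body (76 mm by 85 mm) begins 54 mm behind the grasp point. The pads swing forward as they close: fully open they stand 13 mm farther back than shut.
Start: joints at [1.303, 0.353, 1.633, -0, 1.155, -0.002], TCP at [0.164, 0.603, 0.25] pointing down, gripper open.
Joint ranges: [-2.63, 2.63], [-0.92, 2.1], [0.06, 2.66], [-1.3, 4.44], [0, 2.69], [-3.02, 3.02]. Speed limits (rad/s): [2.22, 2.22, 2.79, 3.14, 3.14, 3.14].

### API

Orientations are given as a unit quaternion [x, y, z, w].
In Python, from workcell import bot, hand, kinematics, get_obs, vision, hand_in gives the robot as it stands. The module is installed in compiled form; this text tells all that it offers. Calls block until the motion is done:
- bot.reach(position, orientation): joint-space move of the TCP to a pose.
- bot.servo_line(position, ori=None, velocity=0.15): straight line of the TCP; ori=None keeps the orientation; velocity is the mean speed in m/s.
- bot.goto_joints(angles): joint-space move.
- hand.move_gripper(opening, strength=None): finger opening in m; strength is the grip in N (None keeps the last); returns when the fingers have stopped.
- bot.dwell(seconds).
- kinematics.solve_ik(position, orientation): joint angles nearest the present ones, or None.
- get_obs(): the state.
- vision.read_camera(name): name is "scene" or "top" or "wrist"; returns a dict with "frame" (480x640x3 uint8, red, green, blue), "intrinsics" (3x3 intrinsics, pixels), "view" (4x4, takes a point from world to camera coordinates). Camera axes: x right, y down, z forward; pixel columns grow to the right and rows downward; lengths in m; the calibration is good to about 2 mm. A picture is of the moment at which its call begins. There is no depth.
A pose or a line that the arm cannot do raises bot.IKError and nothing moves.
- hand_in(): hands the job in; it is judged then, once.
The state is a dict: "time_s": time; "joint_pos": joint angles; "joint_vel": joint speeds; "joint_efforts": joint torques, N m; "position": TCP position; "orientation": TCP orientation; "wrist_force": force on the tool from outside, world axes, zero at the start; "ft_torque": the same for the moment, N m; "gripper_width": finger opening in m; "grip_force": force on a finger pad.
Only numpy, scipy, OpenCV 4.12 (cv2) and the standard library are available. Lean on these libraries where they do the work, as an engineer would, in place of code of your own. Each camera call takes 0.05 s, during which the arm holds its last target. There are 200 camera calls.

## Working session

There is one attempt and no reset: what is moved stays moved. The work goes in short steps, each a Python script; the robot and the scene stay as the last script left them, time stands still between calls to the robot, and variables do not carry over. Pictures are saved under pics/ and viewed, at most 10 in all, crops included, and the job is handed in when it is done.

```bash
mkdir -p pics; ls; python3 - <<'E'
from workcell import *
import cv2
for n in ("top","scene"):
    c=vision.read_camera(n); cv2.imwrite(f"pics/{n}0.png",c["frame"][:,:,::-1]); print(n,c["intrinsics"].tolist(),c["view"].round(4).tolist())
o=get_obs(); print(o)
E
```

```text
pics
top [[605.9280995832637, 0.0, 319.011141802542], [0.0, 605.9280995832637, 238.41512627780025], [0.0, 0.0, 1.0]] [[0.0039, -0.9999, 0.0103, 0.0044], [-0.9909, -0.0052, -0.1342, 0.5767], [0.1343, -0.0096, -0.9909, 1.3567], [0.0, 0.0, 0.0, 1.0]]
scene [[474.60614311746394, 0.0, 322.2547474689367], [0.0, 474.60614311746394, 247.8420492916928], [0.0, 0.0, 1.0]] [[0.8113, 0.5845, 0.0081, -0.445], [0.3877, -0.5276, -0.7559, -0.1428], [-0.4375, 0.6164, -0.6547, 1.5705], [0.0, 0.0, 0.0, 1.0]]
{'time_s': 0.1, 'joint_pos': array([ 1.30256114e+00,  3.53568803e-01,  1.63404409e+00, -1.94908286e-05,
        1.15520016e+00, -2.42595916e-03]), 'joint_vel': array([ 0.00029125, -0.00058984, -0.00210841,  0.00027814,  0.00087452,
       -0.00143529]), 'joint_efforts': array([ 1.78250360e-03, -6.06356263e+01, -3.42821395e+01,  5.39440646e-05,
        3.95593568e-03,  6.82258064e-05]), 'position': array([0.16409797, 0.60266378, 0.24934975]), 'orientation': array([ 1.32509768e-01,  9.91181512e-01, -6.05820604e-04, -7.34945617e-05]), 'wrist_force': array([ 0.16579769, -0.00635039, -0.47617829]), 'ft_torque': array([-0.00876252,  0.00953916,  0.00916683]), 'grip_force': 0.0, 'gripper_width': 0.08519397943610349}
```

View pics/top0.png

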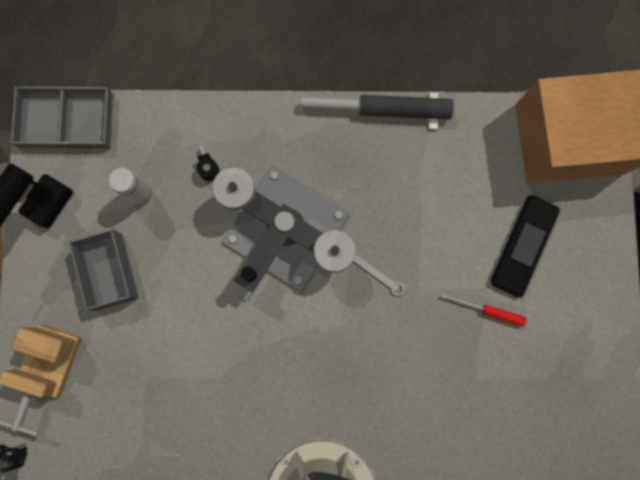

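View pics/scene0.png

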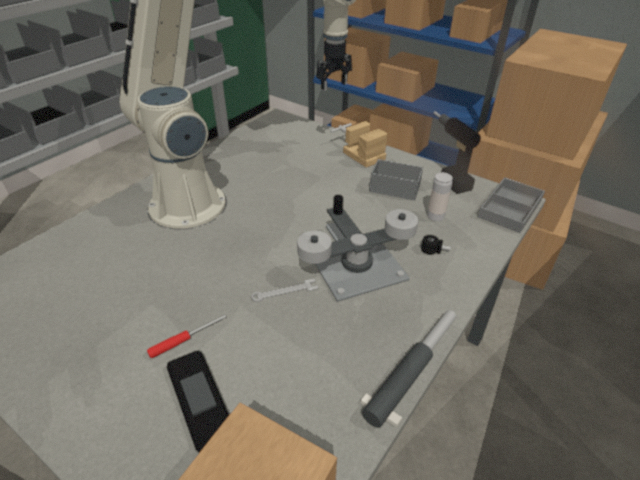

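The top view shows the column at about (284,221), the peg top at (248,274) and the disc screws at (233,187) and (335,251). The caster is at (207,165), and the wrench runs from under the right disc to (398,289). I'll enlarge a crop to refine these.

```bash
python3 - <<'E'
import cv2
a=cv2.imread("pics/top0.png")[140:310,190:410]
cv2.imwrite("pics/crop.png",cv2.resize(a,None,fx=3.5,fy=3.5,interpolation=cv2.INTER_CUBIC))
E
```

```text
(no output)
```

View pics/crop.png

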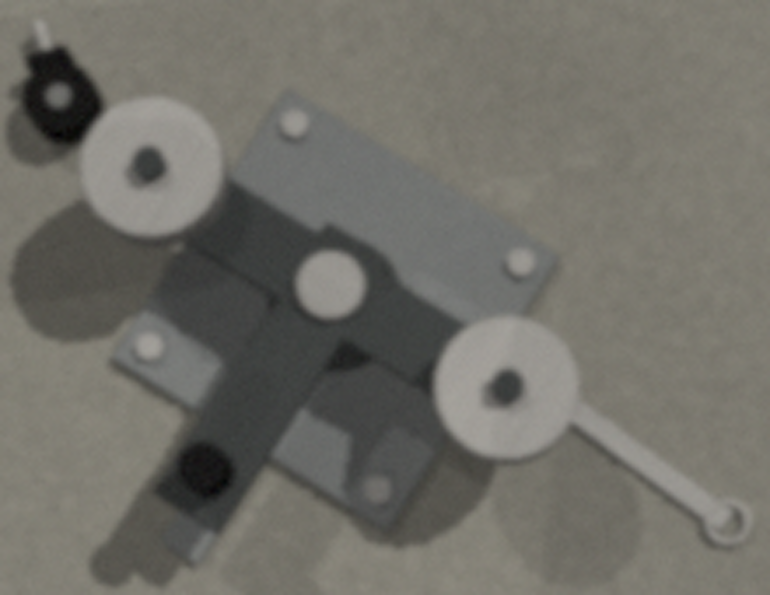

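```bash
cat > h.py <<'E'
import numpy as np, cv2, os, json
from scipy.optimize import least_squares
from scipy.spatial.transform import Rotation as R
from workcell import bot, hand, kinematics, get_obs, vision, hand_in
K=np.array([[605.9280995832637,0,319.011141802542],[0,605.9280995832637,238.41512627780025],[0,0,1]])
def proj(P,V):
    q=(V[:3,:3]@np.atleast_2d(P).T+V[:3,3:4]); q=K@q; return (q[:2]/q[2]).T
def pt(s,th,r,z,off=0.):   # s=(ax,ay,phi): phi = world direction of the peg at home
    a=s[2]+th+off; return np.array([s[0]+r*np.cos(a),s[1]+r*np.sin(a),z])
if os.path.exists("s.json"): S=np.array(json.load(open("s.json")))
def quat(th,flip):
    a=S[2]+th+(np.pi if flip else 0); y=np.array([np.cos(a),np.sin(a),0]); z=np.array([0,0,-1.])
    return R.from_matrix(np.column_stack([np.cross(y,z),y,z])).as_quat()
# disc sample points, in disc coordinates
_a=np.linspace(0,2*np.pi,40,endpoint=False)
ring=lambda r:np.concatenate([np.column_stack([k*np.cos(_a),k*np.sin(_a)]) for k in r])
IN,OUT=ring([.018,.025,.032,.038,.042]),ring([.049,.053])
def score(img,V,th):
    out=[]
    for off in (np.pi/2,-np.pi/2):
        c=pt(S,th,.13,.132,off); v=[]
        for g in (IN,OUT):
            uv=proj(np.column_stack([c[0]+g[:,0],c[1]+g[:,1],np.full(len(g),.132)]),V).astype(np.float32)
            v.append(cv2.remap(img,uv[:,:1].copy(),uv[:,1:].copy(),cv2.INTER_LINEAR).ravel().astype(float))
        out.append(v[0].mean()-v[1].mean()-v[0].std())
    return out
def angle(lo=-1.2,hi=1.2):
    """returns time, [theta by disc 1, by disc 2], scores; the picture is of the call's start"""
    t=get_obs()["time_s"]; c=vision.read_camera("top")
    img=cv2.cvtColor(c["frame"],cv2.COLOR_RGB2GRAY).astype(np.float32)
    g=np.arange(lo,hi,.01); s=np.array([score(img,c["view"],x) for x in g]); th=[]
    for j in (0,1):
        i=int(np.clip(s[:,j].argmax(),1,len(g)-2)); a,b,d=s[i-1:i+2,j]; den=a-2*b+d
        th.append(g[i]+(.01*.5*(a-d)/den if den<0 else 0))
    return t,np.array(th),s.max(0),c["frame"]
E
python3 - <<'E'
from h import *
V=vision.read_camera("top")["view"]
cr=np.array([[205,469],[150,164],[507,387]]); px=(cr+.5)/3.5-.5+[190,140]
def res(s): return (np.vstack([proj(pt(s,0,.14,.147),V),proj(pt(s,0,.13,.144,-np.pi/2),V),proj(pt(s,0,.13,.144,np.pi/2),V)])-px).ravel()
r=least_squares(res,[.55,.1,2.6]); print(r.x,r.fun.round(2))
json.dump(r.x.tolist(),open("s.json","w"))
import h; h.S=S=r.x
t,th,sc,_=angle(-.4,.4); print(th,sc)
q0=get_obs()["joint_pos"]
for f in (0,1):
    for x in (-1.,-.5,0,.5,1.):
        p=pt(S,x,.14,.132); q=kinematics.solve_ik(p,quat(x,f)); print(f,x,p.round(3),None if q is None else np.round(q,2))
E
```

```text
[0.6057021  0.08426737 2.58831151] [-0.5  -0.05 -0.17  0.05  0.68 -0.01]
[ 0.00670383 -0.01129361] [42.87305857 47.46538241]
0 -1.0 [0.603 0.224 0.132] [ 0.35  0.51  1.69 -0.    0.95 -1.23]
0 -0.5 [0.536 0.206 0.132] [ 0.36  0.41  1.84 -0.    0.89 -1.72]
0 0 [0.487 0.158 0.132] [ 0.31  0.33  1.98 -0.    0.83 -2.28]
0 0.5 [0.466 0.092 0.132] [ 0.19  0.28  2.05 -0.    0.81 -2.9 ]
0 1.0 [0.479 0.024 0.132] [ 0.05  0.29  2.04 -0.    0.81  2.74]
1 -1.0 [0.603 0.224 0.132] [ 0.35  0.51  1.69 -0.    0.95  1.91]
1 -0.5 [0.536 0.206 0.132] [ 0.36  0.41  1.84 -0.    0.89  1.42]
1 0 [0.487 0.158 0.132] [ 0.31  0.33  1.98 -0.    0.83  0.86]
1 0.5 [0.466 0.092 0.132] [ 0.19  0.28  2.05 -0.    0.81  0.24]
1 1.0 [0.479 0.024 0.132] [ 0.05  0.29  2.04 -0.    0.81 -0.4 ]
```

```bash
python3 - <<'E'
from h import *
bot.reach(pt(S,0,.14,.25),quat(0,1)); print(get_obs()["time_s"])
for d,T in ((.1,.1),(.2,.2),(.1,.15),(0.,.15)):
    t0=get_obs()["time_s"]; p=pt(S,d,.14,.25); L=np.linalg.norm(p-get_obs()["position"])
    bot.servo_line(p,quat(d,1),velocity=max(L/T,.005)); o=get_obs()
    e=[np.linalg.norm(o["position"]-p)]; bot.dwell(.05); e.append(np.linalg.norm(get_obs()["position"]-p))
    print(d,T,"took",o["time_s"]-t0,"err",np.round(e,4),"qd",np.abs(o["joint_vel"]).max().round(2))
bot.servo_line(pt(S,0,.14,.127),velocity=.12)
o=get_obs(); print(o["time_s"],o["position"],pt(S,0,.14,.127),o["wrist_force"].round(2))
c=vision.read_camera("wrist"); cv2.imwrite("pics/w1.png",c["frame"][:,:,::-1])
E
```

```text
2.1833
0.1 0.1 took 0.25 err [0.0006 0.0007] qd 0.03
0.2 0.2 took 0.34170000000000034 err [0.0006 0.0007] qd 0.01
0.1 0.15 took 0.3083 err [0.0005 0.0002] qd 0.03
0.0 0.15 took 0.30000000000000027 err [0.0003 0.0005] qd 0.01
4.7583 [0.48705699 0.15798704 0.12763165] [0.48658941 0.1578348  0.127     ] [ 0.31 -0.66 -0.72]
```

View pics/w1.png

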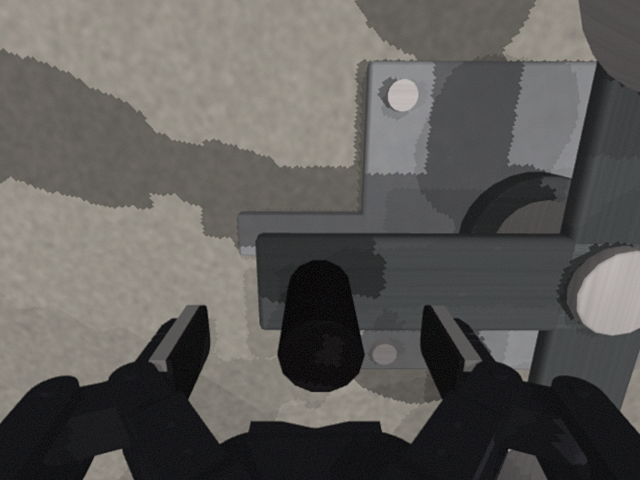

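The wrist view shows the peg at about column 316, midway between the finger pads (207 and 425). I'll grip it and draw it out.

```bash
cat >> h.py <<'E'
KR=.4
def pose(th,z=.127): return pt(S,th,.14,z),quat(KR*th,1)
def seg(th,T,z=.127):
    p,q=pose(th,z); L=np.linalg.norm(p-get_obs()["position"])
    bot.servo_line(p,q,velocity=max(L/T,.005))
def tcp_angle():
    p=get_obs()["position"]; a=np.arctan2(p[1]-S[1],p[0]-S[0])-S[2]; return (a+np.pi)%(2*np.pi)-np.pi
E
python3 - <<'E'
from h import *
t=get_obs()["time_s"]; hand.move_gripper(.02,40); o=get_obs(); print("close",o["time_s"]-t,o["gripper_width"],o["grip_force"],o["wrist_force"].round(1))
for x in np.arange(1,8)*.86/7: seg(x,.25)
bot.dwell(.3); o=get_obs(); print(o["time_s"],o["wrist_force"].round(2),o["grip_force"],tcp_angle())
t,th,sc,f=angle(.4,1.2); print(th,sc); cv2.imwrite("pics/t2.png",f[:,:,::-1])
E
```

```text
close 0.5499999999999998 0.029031184419754174 43.33015322685242 [ 8.4 -6.7  0. ]
8.375 [-0.29  4.57  7.99] 43.86156499385834 0.8548753873700212
[0.83768448 0.80333839] [42.05823328 49.71600426]
```

View pics/t2.png

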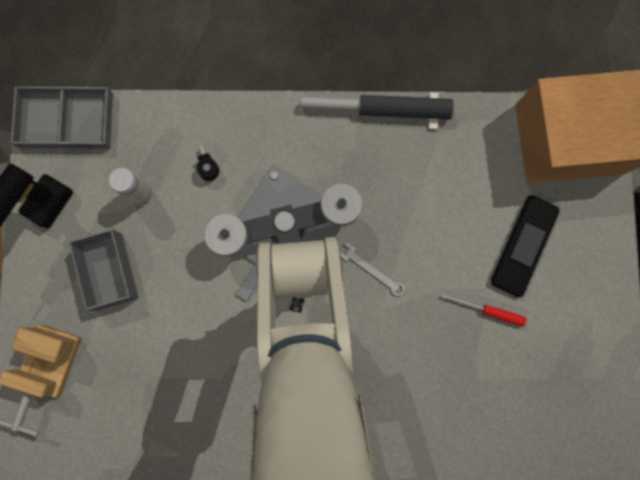

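The discs are at (226,235) and (341,204), clear of the arm, and the carrier is drawn to about 0.83 rad. Next I'll release, follow and catch in one script.

```bash
cat > run.py <<'E'
from h import *
now=lambda:get_obs()["time_s"]
TH0=.83; k,c,f=.13,.005,.004; dt=.004; M=[]
def sim(J,th0):
    th,w=th0,0.; out=np.empty(4000)
    for i in range(4000):
        out[i]=th; w+=dt/J*(-k*th-c*w-f*np.tanh(w/.01)); th+=dt*w
    return out
def fit(p0):
    m=np.array(M); r=lambda p:np.r_[(np.interp(m[:,0]-p[1],grid,sim(p[0],p[2]))-m[:,1])/.012,(p[0]-.084)/.012,(p[1]-tr)/.1,(p[2]-TH0)/.02]
    return least_squares(r,p0,x_scale=[.01,.1,.02],diff_step=1e-3,loss="soft_l1").x
grid=np.arange(4000)*dt
t0=now(); hand.move_gripper(.085); print("open took",now()-t0,"w",get_obs()["gripper_width"])
tr=t0+.06; P=np.array([.084,tr,TH0]); C=sim(P[0],P[2]); T=.22; log=[]; n=0
pred=lambda t:float(np.interp(t-P[1],grid,C))
while True:
    t=now(); n+=1
    speed=abs(pred(t+.1)-pred(t-.1))/.2
    if t-t0<2.2 or speed<.6 or n%3==0:
        x=pred(t); tm,th,sc,_=angle(x-.2,x+.2)
        ok=sc>25
        if ok.any():
            M.append((tm,th[ok].mean())); P=fit(P); C=sim(P[0],P[2])
        log.append((round(tm-t0,2),round(x,3),th.round(3).tolist(),sc.round(0).tolist(),P.round(4).tolist(),round(tcp_angle(),3)))
    t=now()
    if t-t0>8.3:
        g=np.arange(t+.75,t+4,.01); y=np.array([pred(u) for u in g]); i=np.argmax(np.diff(np.sign(np.diff(y)))!=0)+1; te=g[i]
        if te-t<1.2:
            seg(pred(te-.15),.3)
            if te-.35>now(): bot.dwell(te-.35-now())
            t=now(); print("closing",t-t0,"te",te-t0,"pred",pred(t),pred(te),"tcp",tcp_angle())
            hand.move_gripper(.02,40); break
    x=pred(t+T+.075)
    if abs(x-tcp_angle())*.14<.003: bot.dwell(.15)
    else: seg(x,T)
    log.append((round(now()-t0,2),"end err mm",round(140*(tcp_angle()-pred(now())),1)))
o=get_obs(); print("held",o["time_s"],o["gripper_width"],o["grip_force"],o["wrist_force"].round(1))
for l in log: print(*l)
E
python3 run.py
```

```text
open took 0.5832999999999995 w 0.08498571793279572
closing 9.291699999999999 te 9.640000000000054 pred 0.3462730291009419 0.3898591335300519 tcp 0.3764362552444154
held 18.2667 0.029358629972231716 41.55903875827789 [ 8.7 -2.1 -1.3]
0.58 0.667 [0.605, 0.572] [40.0, 46.0] [0.0798, 8.3857, 0.8272] 0.86
1.09 end err mm 21.4
1.09 0.145 [0.147, 0.123] [43.0, 50.0] [0.0776, 8.3918, 0.8286] 0.302
1.53 end err mm 12.2
1.53 -0.289 [-0.282, -0.29] [41.0, 41.0] [0.0781, 8.3893, 0.8285] -0.194
1.95 end err mm 6.4
1.95 -0.586 [-0.586, -0.582] [45.0, 32.0] [0.0782, 8.3891, 0.8275] -0.535
2.36 end err mm 1.7
2.36 -0.705 [-0.707, -0.698] [46.0, 32.0] [0.0776, 8.3935, 0.8253] -0.691
2.82 end err mm -6.5
2.82 -0.603 [-0.601, -0.595] [45.0, 31.0] [0.0771, 8.3975, 0.824] -0.651
3.24 end err mm -7.5
3.61 end err mm -9.1
3.97 end err mm -8.3
3.97 0.254 [0.265, 0.241] [42.0, 46.0] [0.0771, 8.3969, 0.824] 0.192
4.39 end err mm -5.1
4.39 0.5 [0.513, 0.485] [43.0, 44.0] [0.0772, 8.3967, 0.8239] 0.461
4.8 end err mm -0.9
4.8 0.59 [0.604, 0.574] [42.0, 46.0] [0.0771, 8.3969, 0.8236] 0.583
5.24 end err mm 4.2
5.24 0.505 [0.517, 0.488] [42.0, 45.0] [0.077, 8.3978, 0.8231] 0.537
5.67 end err mm 7.0
6.03 end err mm 7.6
6.4 end err mm 7.1
6.4 -0.21 [-0.208, -0.216] [41.0, 44.0] [0.077, 8.3984, 0.8231] -0.156
6.81 end err mm 4.2
6.81 -0.411 [-0.41, -0.412] [42.0, 33.0] [0.077, 8.3983, 0.8231] -0.377
7.21 end err mm 0.9
7.21 -0.486 [-0.485, -0.487] [43.0, 33.0] [0.077, 8.3983, 0.8232] -0.478
7.67 end err mm -4.2
7.67 -0.414 [-0.412, -0.415] [42.0, 33.0] [0.077, 8.3984, 0.8231] -0.445
8.08 end err mm -5.3
8.08 -0.236 [-0.23, -0.239] [41.0, 42.0] [0.077, 8.3986, 0.8231] -0.277
8.5 end err mm -6.3
8.5 -0.004 [0.003, -0.014] [41.0, 50.0] [0.077, 8.3983, 0.8231] -0.053
```

The fit is clean: follow error stayed within about 20 mm from 1.5 s to 9.3 s and nothing disturbed the swing. Now bring the carrier home.

```bash
python3 - <<'E'
from h import *
a=tcp_angle(); print(a)
for x in np.linspace(a,0,5)[1:]: seg(x,.3)
bot.dwell(1.); o=get_obs(); print(angle(-.3,.3)[1:3],o["grip_force"],tcp_angle())
hand.move_gripper(.085); bot.dwell(.5); print(angle(-.3,.3)[1:3],get_obs()["time_s"])
bot.servo_line(pose(0,.3)[0],velocity=.12); bot.dwell(.5)
t,th,sc,f=angle(-.3,.3); print(th,sc,get_obs()["wrist_force"],t); cv2.imwrite("pics/t3.png",f[:,:,::-1])
E
```

```text
0.37665231553122247
(array([-0.00777982, -0.02253561]), array([41.23881639, 49.70859351])) 41.81596040725708 -0.006449915885471835
(array([-0.00628134, -0.02104405]), array([41.04215107, 49.57830832])) 22.2917
[-0.00690193 -0.02043613] [42.69167758 36.73248737] [0.10563954 0.22039955 0.42399976] 24.3833
```

View pics/t3.png

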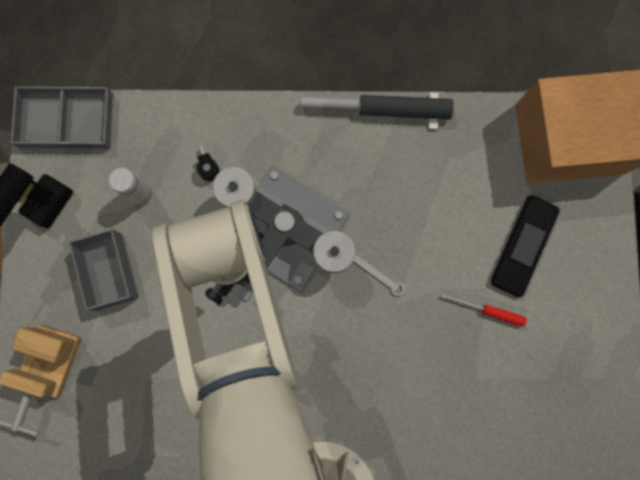

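The carrier rests at home, with the discs at (233,187) and (334,251) as at the start, the gripper clear, and the bystanders unmoved.

```bash
python3 -c "
from workcell import *
print(hand_in())"
```

```text
the job is handed in; nothing more can be done
None
```

The job is handed in, with no verdict returned: I drew the carrier to about 0.83 rad, let it go, and followed the peg untouched for about 7.8 s within roughly 20 mm by the fitted swing model, then caught it at about 0.39 rad and left it at rest about 0.01 rad from home, with the other things on the bench unmoved.

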